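Ready the polishing arbor for service

ROBOT

A 6-joint arm with a two-finger parallel gripper is mounted at the origin on the work surface. World frame = base frame: x ahead of the robot, y to its left, z up, the work surface at z = 0. Lengths are in mm, angles in rad, forces in N, time in s.
With the tool pointing down it reaches from about 300 to 1000 mm from the base axis. Payload 5.1 kg.
Tool frame: the origin (TCP) lies at the very end of the fingers, on their centre line; the grasp point (between the pads) lies 19 mm behind it; z points along the fingers, y is the line along which they close (so a half turn about z gives the same grasp; the last joint's range is limited). The gripper opens to 95 mm and grips with 3 to 60 N. Pads are 20 mm wide; open, the fingers measure 119 mm over their backs; the gripper's body (75 mm by 180 mm) begins 59 mm behind the grasp point.
Start: joints at [-1.248, 0.124, 1.65, -0, 1.367, -0.083], TCP at [256.557, -597.213, 214.656] pointing down, gripper open.
Joint ranges: [-2.61, 2.61], [-1.02, 2.33], [0.03, 2.71], [-1.35, 4.49], [0.32, 2.68], [-2.91, 2.91]. Speed limits (rad/s): [2.57, 2.57, 3.14, 3.14, 3.14, 3.14].

INTERFACE

Orientations are given as a rotation vector (axis times angle).
In Python, from workcell import robot gives the robot as it stands. The module is installed in compiled form; this text tells all that it offers.
- The arm moves only by the shell command python3 -m handwheel 'ROWS'. ROWS is JSON, a list of rows, each a list of 5 numbers: the opening, from 0 (shut) to 1 (fully open), then the shift along the tool's x, y, z in m, then the turn about the tool's z in rad. In form: [[grip, x, y, z, spin], ...]. A call has 1 to 20 rows; each row is the pose to reach, as a shift and turn from the pose commanded when the call began, along the tool's axes at that moment; what a row does not reach only later rows make up. A row lasts 1/10 s, in which the tool goes at most 50 mm and 8.59 degrees, less where a joint would pass 70% of its speed; a pose out of reach is approached as far as the arm can. A call with a gripper value outside its range is refused whole. The fingers move at their own pace and stop on an object; the grip force is fixed at half the most. Time passes only in rows, so rows that repeat a pose let the fingers close. It gives the time, the measured TCP pose, the force, the opening and the grip force at its end, in the units of the state.
- robot.state(): the state, without advancing time (a new reading comes with each control period).
- robot.grab_frame(name): name is "side" or "top" or "wrist"; returns a dict with "img" (420x560x3 uint8, red, green, blue), "mtx" (3x3 intrinsics, pixels), "origin" and "rotation" of the camera in the world; the wrist camera has in their place "hand_eye" (4x4, takes a point from camera to tool coordinates, whose origin is the TCP and whose axes are the flange's). Camera axes: x right, y up, looking along -z (the intrinsics and any distortion apply to the point x, -y, -z); pixel columns grow to the right and rows downward; lengths in mm; the calibration is good to about 2 mm. A picture is of the moment at which its call begins: read the wrist's pose just before it. There is no depth.
- robot.finish_job(): hands the job in; it is judged then, once.
The state is a dict: "clock": time; "joints": joint angles; "qvel": joint speeds; "effort": joint torques, N m; "eef_pos": TCP position; "orientation": TCP orientation; "ft_force": force on the tool from outside, world axes, zero at the start; "ft_torque": the same for the moment, N m; "grip_width": opening from 0.0 (shut) to 1.0 (fully open); "gripper_force": force on a finger pad.
Only numpy, scipy, OpenCV 4.12 (cv2) and the standard library are available. Lean on these libraries where they do the work, as an engineer would, in place of code of your own. Each camera call takes 0.05 s, during which the arm holds its last target. There are 200 camera calls.

TASK

Get the small polishing arbor on the bench ready for service: turn the arbor between its centres (its flat paddle is the handle) until the screw boss points straight up. Then take the pull hook from its sloping rest, use the hook (not the fingers) in the finger hole to draw the dust tray under the arbor fully out, and lay the hook back in its rest. Leave the brown bottle, the plaster model and the green bowl where they stand.

Things in the scene. Friction and masses are not known exactly. Their poses are not given: they have to be found in the camera images.
- fixture: Fixed bench centres: grey cheeks, steel bed 170 (x) x 250 (y) mm, top 64 mm above the bench; two grey pillars 175 mm high, 32 mm thick, centred 106 mm either side of the middle, hold the arbor between cone centres. Origin on the bench under the bed's middle; -x is the front, facing the robot; y is parallel to the arbor's axis. Place varies, turned up to 0.2 rad.
- axis_mid (a point): Fixed point on the arbor's turning axis, 20 mm behind the fixture's origin and 150 mm above the bench, midway between the pillars. Axes as the fixture's; the arbor turns about its y axis.
- arbor (a joint): Angle of the arbor, rad: 0 = screw boss straight up; negative = boss leans to the front (towards the robot); grows as boss and paddle swing from the front up and over to the back. Starts at -0.6 to -0.2. Turns stiffly (0.14 N m, 2 N at the paddle) and stays where left; free from -1.2 to 0.7.
- boss_top (a point): Middle of the outer end of the screw boss: a steel stud 18 mm in diameter with a black socket in its end, standing radially out of the 24 mm shaft, its end 40 mm from the axis, 22 mm to +y of axis_mid, next to the grey felt wheel (68 mm in diameter, 24 mm wide, from 45 to 69 mm to +y).
- paddle_grip (a point): Grip point of the arbor's paddle, an aluminium plate 12 mm thick, 70 mm wide along the axis, reaching 95 mm from the axis. Point: mid-plane, mid-width, 75 mm from the axis, 30 mm to -y of axis_mid. The paddle is 0.436 rad (25 degrees) nearer the front than the boss: it leans 36 to 60 degrees to the front at the start, 25 with the boss up. Fingers closing on its 12 mm line it up with them.
- tray: Steel dust tray 150 x 130 x 34 mm sliding under the bed straight out to the fixture's front (-x). Its body origin coincides with the fixture's origin when fully in; it comes out 90 mm to its stop, starts 0 to 15 mm out. It slides with about 1.2 N and stays where it is left.
- tray_hole (a point): Centre, on the upper face, of the tray's finger hole: 40 (x) x 36 (y) mm right through the tray's level front tongue (6 mm thick, 70 mm wide, upper face 40 mm above the bench, free space below it). It lies 107 mm in front of the tray's origin; the tongue ends 8 mm in front of the hole.
- hook: Loose pull hook, 0.15 kg, 174 mm long. z axis along the shank to the handle; origin at the collar's underside. Collar: 32 mm disc, z 0 to 6 mm. Handle: black bar, z 6 to 66 mm, 18 mm (y) x 24 mm (x). Shank: 12 mm rod, z 0 to -85 mm; then a 10 mm thick foot bent towards -x. In the rest it leans 35 degrees, handle up and to the rest's front, foot bent downwards.
- hook_tip (a point): End of the hook's foot, at (-10, 0, -108) mm in the hook's frame. The foot catches under the front edge of the tray's hole when pulled: move it back about 15 mm before lifting it out.
- rest: Fixed hook rest on a dark base 100 x 90 x 12 mm: an aluminium channel sloping 35 degrees from vertical, upper end towards the rest's front (-x, facing the robot), open on its upper (+x) side. Origin on the bench. Stands left or right of the bench centres (swapping places with a handpiece stand), turned up to 0.25 rad.
- rest_seat (a point): Where the hook's origin lies when home: (-12, 0, 135) mm in the rest's frame (axes as the rest's, not sloped), at the channel's upper end. The channel runs 55 mm down the slope, 28 mm wide inside; floor 6 mm below, walls 10 mm above the shank's axis. The collar bears on the channel's upper end; handle and foot stick out at the ends.
- bottle: Brown glass bottle, 56 mm in diameter, 130 mm high, standing behind and beside the bench centres. Origin under its centre. A bystander.
- model: Plaster dental model, 70 x 75 x 36 mm, on the bench in front of the bench centres on the left. Origin under its centre. A bystander.
- bowl: Green plastic mixing bowl, 100 mm across, 50 mm high, behind and beside the bench centres. Origin under its centre. A bystander.

How it is judged:
By the outcome, as a careful person would: the job done as asked, in the order asked, and still so for the second after the job is handed in, with the robot touching nothing.
It also fails if it takes over 56 s, if anything falls off the work surface, if the arm or the gripper's body presses on something with over 40 N, if the wrist force passes 120 N, or if a joint passes its speed limit or range.

## Working session

There is one attempt and no reset: what is moved stays moved. The work goes in short steps, Python scripts to look and compute and a shell command to move; the robot and the scene stay as the last step left them, time stands still between calls to the robot, and variables do not carry over. Pictures are saved under pics/ and viewed, at most 15 in all, crops included, and the job is handed in when it is done.

```bash
mkdir -p pics; cat > h.py <<'E'
import numpy as np, cv2
from workcell import robot
from scipy.spatial.transform import Rotation as R
def grab(n):
    s=robot.state(); f=robot.grab_frame(n)
    if 'hand_eye' in f:
        H=np.array(f['hand_eye']); T=np.eye(4); T[:3,:3]=R.from_rotvec(s['orientation']).as_matrix(); T[:3,3]=s['eef_pos']
        W=T@H; f['origin']=W[:3,3]; f['rotation']=W[:3,:3]
    f['origin']=np.array(f['origin']); f['rotation']=np.array(f['rotation']); f['mtx']=np.array(f['mtx'])
    return f
def save(n,f): cv2.imwrite('pics/'+n,cv2.cvtColor(f['img'],cv2.COLOR_RGB2BGR))
def ray(f,u,v):
    d=np.linalg.solve(f['mtx'],[u,v,1.]); d=f['rotation']@np.array([d[0],-d[1],-d[2]]); return f['origin'],d/np.linalg.norm(d)
def onz(f,u,v,z):
    o,d=ray(f,u,v); return o+d*(z-o[2])/d[2]
def proj(f,p):
    c=f['rotation'].T@(np.array(p)-f['origin']); q=f['mtx']@np.array([c[0],-c[1],-c[2]]); return q[:2]/q[2]
def tri(f,a,g,b):
    o,d=ray(f,*a);p,e=ray(g,*b); s=np.linalg.lstsq(np.c_[d,-e],p-o,rcond=None)[0]
    x,y=o+d*s[0],p+e*s[1]; return (x+y)/2,np.linalg.norm(x-y)
E
python3 - <<'E'
from h import *
import pickle
for n in ('top','side'):
    f=grab(n); save(n+'0.png',f); pickle.dump(f,open(n+'0.pkl','wb')); print(n,f['origin'],f['rotation'].tolist(),f['mtx'].tolist(),f.keys())
s=robot.state(); print(s['orientation'],s['clock'],s['grip_width'])
E
```

```text
top [512.57021994   4.88435557 965.81596946] [0.04903717169406709, -0.022470125884489017, -1.587891061136346] [[399.0684436254503, 0.0, 276.55703858877126], [0.0, 399.0684436254503, 211.1619981255946], [0.0, 0.0, 1.0]] dict_keys(['img', 'mtx', 'origin', 'rotation'])
side [235.77964675 390.08847059 767.50165803] [0.28292332275775783, -0.838801469657178, -2.3589554914855726] [[396.7601210132509, 0.0, 278.99201343612225], [0.0, 396.7601210132509, 202.96114391271308], [0.0, 0.0, 1.0]] dict_keys(['img', 'mtx', 'origin', 'rotation'])
[-3.07528352e+00 -6.32645385e-01  3.12183707e-04] 0.1 1.0006072516923123
```

View pics/top0.png

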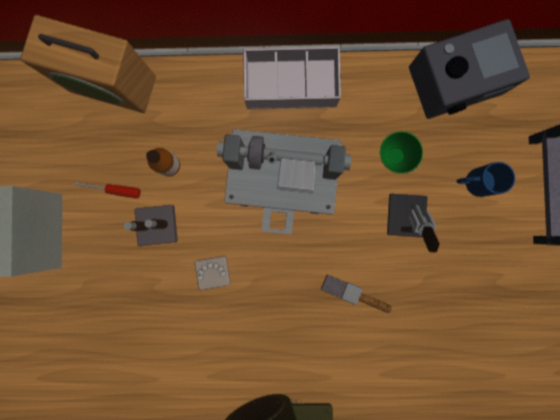

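View pics/side0.png

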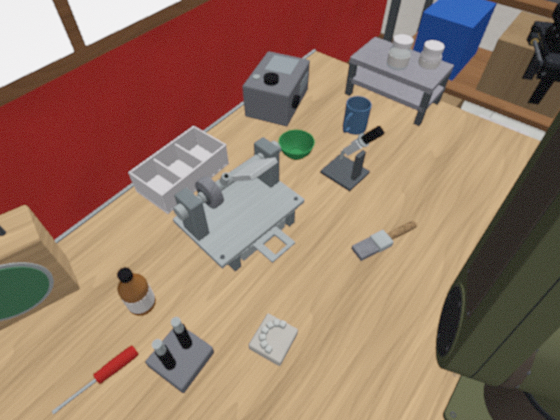

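The top view shows the fixture around (285,172) with the tray tongue at (278,221). The rest and hook are at (410,215), with the black handle end at (431,241). The model is at (212,272), and the bottle and bowl stand behind. I'll enlarge the working area.

```bash
python3 - <<'E'
s=open('h.py').read()
s=s.replace("f['rotation']=np.array(f['rotation']);","f['rotation']=np.array(f['rotation']); f['rotation']=R.from_rotvec(f['rotation']).as_matrix() if f['rotation'].ndim==1 else f['rotation'];")
open('h.py','w').write(s)
from h import *
import pickle
for n in ('top','side'):
    f=pickle.load(open(n+'0.pkl','rb')); f['rotation']=R.from_rotvec(np.ravel(f['rotation'])).as_matrix(); pickle.dump(f,open(n+'0.pkl','wb'))
f=pickle.load(open('top0.pkl','rb'))
c=cv2.resize(f['img'][115:260,205:455],None,fx=3.2,fy=3.2,interpolation=cv2.INTER_CUBIC)
c=cv2.convertScaleAbs(c,alpha=1.5,beta=10)
cv2.imwrite('pics/crop.png',c[:,:,::-1])
for p in [(224,208),(335,214),(278,221)]: print(onz(f,*p,64))
E
```

```text
[562.99376463 138.85338209  64.        ]
[ 544.93060902 -111.98337072   64.        ]
[531.37975349  16.87319565  64.        ]
```

View pics/crop.png

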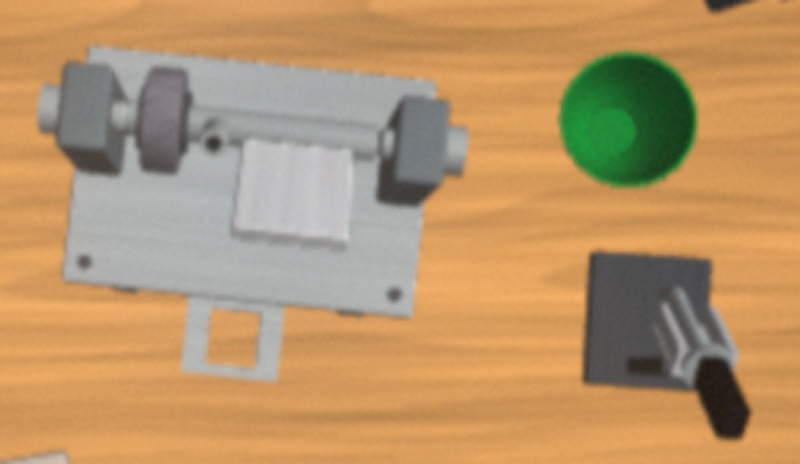

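The crop shows these features, in crop pixels:
- Bed corners: (63,281), (410,317), (90,46), (437,82)
- Hole front edge: (205,363) to (258,369)
- Boss socket: (213,143)
- Paddle end edge: (232,237) to (346,247)
- Rest base corners: (592,252), (711,261), (584,381), (693,390)
- Handle end: around (732,425)

```bash
python3 - <<'E'
from h import *
import pickle
np.set_printoptions(precision=1,suppress=True)
f=pickle.load(open('top0.pkl','rb'))
P=lambda u,v,z: onz(f,205+u/3.2,115+v/3.2,z)
FL,FR,BL,BR=[P(*p,64) for p in [(63,281),(410,317),(90,46),(437,82)]]
print('bed',FL,FR,BL,BR,np.linalg.norm(FL-FR),np.linalg.norm(FL-BL))
c=(FL+FR+BL+BR)/4; yv=(FL-FR)+(BL-BR); th=np.arctan2(-yv[0],yv[1]); print('fixture',c,th)
M=lambda t:np.array([[np.cos(t),-np.sin(t),0],[np.sin(t),np.cos(t),0],[0,0,1]])
F=M(th);o=np.r_[c[:2],0]
loc=lambda p:F.T@(p-o)
print('tongue front',loc(P(181,371,40)),loc(P(276,382,40)),'hole front',loc(P(205,363,40)),loc(P(258,369,40)))
# boss: point at (20+40 sin a,22,150+40cos a)
for a in np.arange(-.7,0,.1):
    g=lambda x:proj(f,o+F@np.array(x))
    b=g((20+40*np.sin(a),22,150+40*np.cos(a))); pa=a-.436
    e=[g((20+95*np.sin(pa),y,150+95*np.cos(pa))) for y in (5,-65)]
    print(round(a,2),(b-[205,115])*3.2,[(x-[205,115])*3.2 for x in e])
r=[P(*p,12) for p in [(592,252),(711,261),(584,381),(693,390)]]
print('rest',r,np.linalg.norm(r[0]-r[1]),np.linalg.norm(r[0]-r[2]))
rc=sum(r)/4; v=(r[0]-r[1])+(r[2]-r[3]); t2=np.arctan2(-v[0],v[1]);v=(r[0]-r[2])+(r[1]-r[3]);print(rc,t2,np.arctan2(v[1],v[0]))
for k in (1,):
  t=t2; G=M(t); ro=np.r_[rc[:2],0]
  seat=ro+G@np.array([-12,0,135]); ax=G@np.array([-np.sin(.611),0,np.cos(.611)])
  print('seat',seat,'handle end',seat+66*ax,[(proj(f,seat+s*ax)-[205,115])*3.2 for s in (0,66,-85)])
E
```

```text
bed [574.8 137.2  64. ] [ 544.9 -107.8   64. ] [742.8 115.9  64. ] [ 711.6 -130.8   64. ] 246.73661717136676 169.33427643065292
fixture [643.5   3.6  64. ] -0.12349736968199017
tongue front [-139.4   35.2   40. ] [-140.   -34.1   40. ] hole front [-131.8   18.5   40. ] [-132.   -20.1   40. ]
-0.7 [213.  159.3] [array([229.7, 257.7]), array([344.1, 269.7])]
-0.6 [213.4 153.6] [array([230.2, 249.2]), array([345.9, 261.4])]
-0.5 [213.9 147.6] [array([230.9, 239.3]), array([347.8, 251.5])]
-0.4 [214.4 141.3] [array([231.8, 228. ]), array([349.8, 240.3])]
-0.3 [215.  134.9] [array([232.9, 215.4]), array([351.8, 227.8])]
-0.2 [215.7 128.3] [array([234. , 201.7]), array([353.9, 214.2])]
-0.1 [216.3 121.8] [array([235.4, 187. ]), array([356. , 199.5])]
rest [array([ 592.8, -250.8,   12. ]), array([ 584.5, -338.7,   12. ]), array([ 496.9, -242. ,   12. ]), array([ 488.9, -322.2,   12. ])] 88.31524376187625 96.29748051566082
[ 540.8 -288.4   12. ] -0.09702651636085154 -0.13131542373587143
seat [ 528.8 -287.2  135. ] handle end [ 491.1 -283.6  189.1] [array([702.3, 332.7]), array([730., 393.]), array([671.8, 266.1])]
```

```bash
cat >> h.py <<'E'
def go(p,yaw,s=None):
    "tool-frame shift (m) and spin for target TCP p (mm), tool-x yaw"
    s=s or robot.state(); m=R.from_rotvec(s['orientation']).as_matrix()
    d=m.T@(np.array(p)-s['eef_pos'])/1000; y=np.arctan2(m[1,0],m[0,0])
    return np.round(np.r_[d,-((yaw-y+np.pi)%(2*np.pi)-np.pi)],4).tolist()
def loc(o,th,p): return R.from_rotvec([0,0,th]).apply(p)+np.r_[o[:2],0]
FX=np.array([643.5,3.6]); FT=-0.1235
E
python3 - <<'E'
from h import *
f=robot.grab_frame('wrist'); print(np.round(f['hand_eye'],3).tolist(), np.array(f['mtx']).round(0).tolist())
print(go([430,-290,380],-.12))
E
```

```text
[[-0.001, 0.966, 0.259, 73.112], [1.0, 0.001, 0.0, -0.074], [0.0, 0.259, -0.966, -169.918], [0.0, 0.0, 0.0, 1.0]] [[293.0, 0.0, 276.0], [0.0, 293.0, 207.0], [0.0, 0.0, 1.0]]
[0.2806, -0.2136, -0.1659, 0.5258]
```

```bash
python3 -m handwheel '[[0,0.025,-0.02,-0.05,0.13],[0,0.06,-0.045,-0.085,0.26],[0,0.1,-0.07,-0.085,0.4],[0,0.14,-0.1,-0.085,0.526],[0,0.18,-0.13,-0.085,0.526],[0,0.22,-0.16,-0.085,0.526],[0,0.26,-0.19,-0.085,0.526],[0,0.281,-0.214,-0.085,0.526],[0,0.281,-0.214,-0.085,0.526],[0,0.281,-0.214,-0.085,0.526],[0,0.281,-0.214,-0.085,0.526]]'; python3 - <<'E'
from h import *
import pickle
f=grab('wrist'); pickle.dump(f,open('w1.pkl','wb')); f['img']=cv2.convertScaleAbs(f['img'],alpha=1.4,beta=10); save('w1.png',f); print(go([450,-290,300],-.12))
E
```

```text
clock: 1.25
eef_pos: [429.9, -290.4, 299.5]
orientation: [3.136, -0.19, -0.001]
ft_force: [-0.4, -0.4, -0.2]
grip_width: 0.131
gripper_force: 0.0
[0.02, -0.0031, -0.0006, -0.0017]
```

View pics/w1.png

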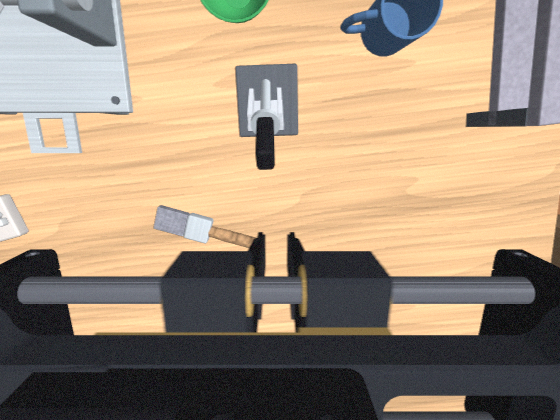

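The wrist view shows the rest base corners at (236,66), (297,64), (241,137) and (298,135). The collar is near (264,118), the black handle runs from (264,120) to (265,168), and the tray tongue front is (33,153) to (81,152).

```bash
python3 - <<'E'
from h import *
import pickle
np.set_printoptions(precision=1,suppress=True)
w=pickle.load(open('w1.pkl','rb'));t=pickle.load(open('top0.pkl','rb'))
r=[onz(w,*p,12) for p in [(236,66),(297,64),(241,137),(298,135)]]
rc=sum(r)/4; v=(r[0]-r[2])+(r[1]-r[3]);v2=(r[0]-r[1])+(r[2]-r[3]); print(r,rc,np.arctan2(v[1],v[0]),np.arctan2(-v2[0],v2[1]))
def blob(f,x0,x1,y0,y1):
    m=(f['img'].max(2)<28).astype(np.uint8); k=np.zeros_like(m);k[y0:y1,x0:x1]=m[y0:y1,x0:x1]
    n,l,s,c=cv2.connectedComponentsWithStats(k); i=1+np.argmax(s[1:,4]); ys,xs=np.where(l==i)
    rr=cv2.minAreaRect(np.c_[xs,ys].astype(np.float32)); return c[i],s[i],cv2.boxPoints(rr)
a=blob(w,245,290,100,185);b=blob(t,410,450,215,255)
print(a,b)
print(tri(w,a[0],t,b[0]))
print('tray',onz(w,33,153,40),onz(w,81,152,40), 'bed corner',onz(w,130,110,64))
E
```

```text
[array([ 595.2, -252.9,   12. ]), array([ 587.2, -339.8,   12. ]), array([ 496.7, -245. ,   12. ]), array([ 489.2, -331.1,   12. ])] [ 542.1 -292.2   12. ] -0.08401919556303912 -0.08984730277884836
(array([264.7, 142.9]), array([256, 117,  18,  52, 781], dtype=int32), array([[256., 117.],
       [273., 117.],
       [273., 168.],
       [256., 168.]], dtype=float32)) (array([429.9, 238.7]), array([423, 227,  15,  24, 229], dtype=int32), array([[420.2, 229.4],
       [430. , 225.3],
       [439.5, 248.1],
       [429.7, 252.2]], dtype=float32))
(array([ 489.4, -286. ,  165.2]), np.float64(1.1084314360202847))
tray [511.4  53.3  40. ] [504.3 -16.   40. ] bed corner [ 549.2 -111.6   64. ]
```

```bash
python3 - <<'E'
from h import *
for x in (-105,-45): p=loc(FX,FT,[x,-30,190]); print(p,go(p,FT))
E
```

```text
[535.60413697 -13.23694569 190.        ] [0.0714, -0.2882, 0.1094, 0.0018]
[595.14715075 -20.62812352 190.        ] [0.1314, -0.2881, 0.1093, 0.0018]
```

```bash
python3 -m handwheel '[[0,0.012,-0.048,0,0.002],[0,0.024,-0.096,0,0.002],[0,0.036,-0.144,0,0.002],[0,0.048,-0.192,0,0.002],[0,0.06,-0.24,0,0.002],[0,0.07,-0.288,0.02,0.002],[0,0.07,-0.288,0.07,0.002],[0,0.07,-0.288,0.11,0.002],[0,0.07,-0.288,0.11,0.002],[0,0.085,-0.288,0.11,0.002],[0,0.1,-0.288,0.11,0.002],[0,0.11,-0.288,0.11,0.002],[0,0.12,-0.288,0.11,0.002],[0,0.127,-0.288,0.11,0.002],[0,0.132,-0.288,0.11,0.002],[0,0.132,-0.288,0.11,0.002]]'; python3 - <<'E'
from h import *
import pickle
s=robot.state();print(s['eef_pos'],s['ft_force'])
f=grab('side'); pickle.dump(f,open('s1.pkl','wb'))
g=grab('top'); pickle.dump(g,open('t1.pkl','wb'))
a=cv2.resize(f['img'][120:270,160:320],(400,375),interpolation=2); b=cv2.resize(g['img'][115:235,205:365],(400,300),interpolation=2)
o=np.zeros((375,800,3),np.uint8); o[:,:400]=a;o[:300,400:]=b
cv2.imwrite('pics/c2.png',cv2.convertScaleAbs(o,alpha=1.4)[:,:,::-1])
E
```

```text
clock: 2.9
eef_pos: [583.3, -19.6, 200.9]
orientation: [3.134, -0.193, -0.055]
ft_force: [-68.0, 4.7, 61.9]
grip_width: 0.007
gripper_force: 35.2
[583.33111804 -19.57415838 200.88561439] [-68.04133137   4.73835907  61.91634424]
```

View pics/c2.png

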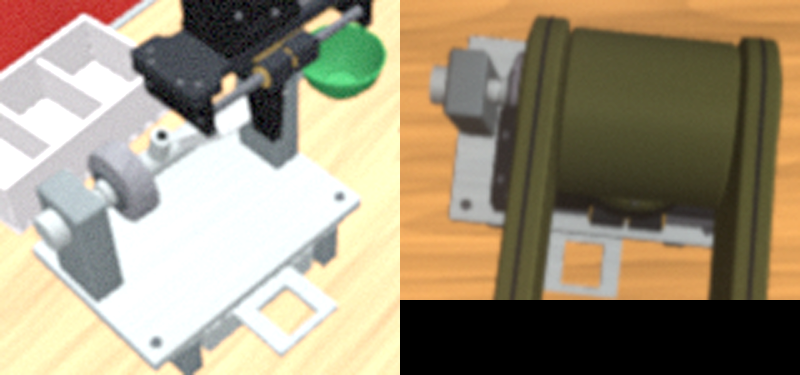

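The top-right panel shows the arm hiding the arbor. In the side view at left, the boss is at (160,138) and still leaning. The paddle is under the fingers and the push is jamming by friction. I'll relax it and follow the arc upward.

```bash
python3 -m handwheel '[[0,-0.006,0,-0.006,0],[0,-0.010,0,-0.012,0],[0,-0.007,0,-0.016,0],[0,-0.002,0,-0.021,0],[0,0.002,0,-0.024,0],[0,0.002,0,-0.024,0]]'
```

```text
clock: 3.6
eef_pos: [598.5, -20.0, 213.7]
orientation: [3.136, -0.192, -0.001]
ft_force: [-0.6, -0.0, 1.0]
grip_width: 0.006
gripper_force: 0.3
```

```bash
python3 - <<'E'
from h import *
import pickle
f=grab('wrist'); pickle.dump(f,open('w2.pkl','wb'))
F=lambda x:proj(f,loc(FX,FT,x))
for a in (-.3,-.15,0,.15): 
    p=a-.436
    print(a,F([20+40*np.sin(a),22,150+40*np.cos(a)]).round(),[F([20+95*np.sin(p)+6*np.cos(p),y,150+95*np.cos(p)-6*np.sin(p)]).round() for y in (5,-65)])
print('wheel',F([20,57,184]).round(),'pillar tops',F([20,90,175]).round(),F([20,-90,175]).round())
f['img']=cv2.convertScaleAbs(f['img'],alpha=1.4,beta=10); save('w2.png',f)
E
```

```text
-0.3 [199. 165.] [array([218., 253.]), array([338., 253.])]
-0.15 [198. 156.] [array([215., 240.]), array([342., 240.])]
0 [198. 147.] [array([211., 221.]), array([346., 221.])]
0.15 [197. 137.] [array([207., 197.]), array([350., 197.])]
wheel [147. 146.] pillar tops [106. 145.] [364. 146.]
```

View pics/w2.png

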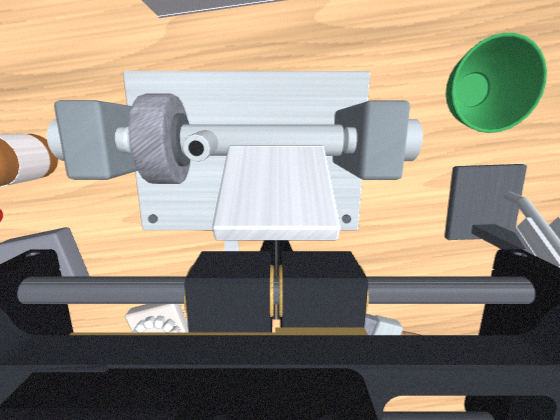

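The wrist view shows the boss socket at (197,148), the paddle's end edges at rows 228 and 239, the shaft centre near row 139, and the bed corners at (124,72), (369,71), (142,230) and (358,229).

```bash
python3 - <<'E'
from h import *
import pickle
f=pickle.load(open('w2.pkl','rb'))
F=lambda x:proj(f,loc(FX,FT,x)).round(1)
print([F([x,y,64]) for x in(85,-85) for y in (125,-125)],'axis',F([20,22,150]),F([20,-60,150]), 'pillar ends',[F([x,-90,175]) for x in (45,-5)])
g=cv2.cvtColor(f['img'],6)
print('shaft col 215-ish col330', g[115:165,222].tolist()); print(g[115:165,318].tolist())
m=g[135:162,185:212]; ys,xs=np.where(m<45); print('socket',xs.mean()+185,ys.mean()+135,len(xs))
for c in (240,310): print(c,g[215:250,c].tolist())
print(g[60:80,250].tolist(),g[215:240,165].tolist(),g[215:240,350].tolist())
E
```

```text
[array([122.9,  73.3]), array([371.7,  73.4]), array([142.8, 232.9]), array([359.1, 232.9])] axis [210.8 143.7] [316.  143.7] pillar ends [array([366.7, 107.7]), array([361.1, 181. ])]
shaft col 215-ish col330 [159, 160, 162, 161, 162, 163, 159, 156, 153, 131, 116, 131, 142, 146, 145, 144, 148, 153, 153, 154, 156, 155, 153, 154, 149, 149, 152, 152, 148, 147, 144, 143, 135, 132, 128, 121, 115, 101, 92, 83, 94, 155, 153, 162, 159, 157, 154, 151, 156, 154]
[151, 151, 154, 158, 160, 159, 157, 155, 151, 125, 113, 126, 140, 140, 143, 147, 147, 155, 156, 158, 163, 160, 159, 160, 158, 158, 161, 159, 157, 152, 122, 180, 162, 163, 162, 160, 160, 162, 162, 161, 162, 160, 160, 162, 162, 159, 160, 158, 159, 162]
socket 195.6829268292683 147.82926829268294 164
240 [164, 162, 164, 162, 161, 162, 162, 163, 164, 166, 170, 184, 199, 189, 173, 158, 156, 152, 154, 151, 153, 155, 154, 151, 151, 107, 130, 125, 130, 131, 130, 133, 142, 144, 141]
310 [167, 167, 164, 166, 168, 170, 167, 167, 167, 169, 171, 187, 204, 194, 178, 166, 166, 165, 166, 159, 156, 155, 151, 154, 158, 108, 141, 137, 134, 135, 138, 136, 134, 136, 135]
[119, 118, 124, 126, 129, 131, 131, 131, 128, 123, 121, 138, 151, 155, 155, 159, 157, 158, 154, 158] [154, 153, 160, 157, 155, 153, 152, 158, 158, 159, 155, 148, 153, 155, 151, 135, 147, 149, 149, 143, 135, 134, 130, 132, 133] [151, 125, 103, 71, 75, 91, 118, 148, 159, 159, 158, 156, 151, 155, 147, 117, 133, 132, 135, 144, 141, 136, 131, 140, 141]
```

```bash
sed -i 's/^FX=.*/FX=np.array([645.8,3.3]); FT=-0.1235/' h.py; python3 -m handwheel '[[0,0.002,0,-0.001,0],[0,0.004,0,-0.002,0],[0,0.006,0,-0.003,0],[0,0.006,0,-0.003,0]]'; cat > arb.py <<'E'
from h import *
f=grab('wrist'); F=lambda x:proj(f,loc(FX,FT,x))
g=cv2.GaussianBlur(cv2.cvtColor(f['img'],6),(3,3),0).astype(float)
b=F([20,22,190]); x,y=b.astype(int); m=g[y-20:y+25,x-13:x+14]<50; n,l,s,c=cv2.connectedComponentsWithStats(m.astype(np.uint8)); i=1+np.argmax(s[1:,4]); sock=c[i]+[x-13,y-20]
sh=F([20,-50,150]); c0=int(sh[0]); col=g[:,c0-4:c0+5].mean(1)
fe=F([-85,110,64]); col2=g[:,int(fe[0])-6:int(fe[0])+7].mean(1); j=int(fe[1]); e=j-8+np.argmin(col2[j-8:j+9]); dy=e-fe[1]
print('bed front edge obs-pred',dy, 'socket',sock,s[i,4])
for a in (-.1,-.05,0,.05,.1):
    p=a-.436; print(a,'boss',(F([20+40*np.sin(a),22,150+40*np.cos(a)])).round(1),'padtop',F([20+95*np.sin(p)+6*np.cos(p),-10,150+95*np.cos(p)-6*np.sin(p)]).round(1))
q=F([20-40-5,-10,236]); pc=g[:,int(q[0])-5:int(q[0])+6].mean(1); k=int(q[1]); print('pad peak',k-25+np.argmax(pc[k-25:k+25]), 'shaft col',sh.round(1),col[int(sh[1])-24:int(sh[1])+24].astype(int).tolist(), int(sh[1])-24)
import os; save('arb%d.png'%len(os.listdir('pics')),f)
E
python3 arb.py
```

```text
clock: 4.05
eef_pos: [604.0, -20.6, 216.8]
orientation: [3.136, -0.192, 0.0]
ft_force: [-1.2, 0.1, 0.6]
grip_width: 0.005
gripper_force: 0.8
bed front edge obs-pred 6.359423878822469 socket [197.34507042 151.92253521] 142
-0.1 boss [199.9 157.6] padtop [242.3 237.4]
-0.05 boss [199.6 154.6] padtop [241.6 231.3]
0 boss [199.4 151.5] padtop [241.  224.7]
0.05 boss [199.2 148.4] padtop [240.4 217.5]
0.1 boss [199.1 145.3] padtop [239.8 209.8]
pad peak 227 shaft col [303.  147.8] [157, 159, 160, 158, 156, 155, 155, 156, 142, 119, 119, 132, 138, 140, 142, 147, 152, 156, 159, 159, 159, 158, 159, 160, 162, 162, 160, 148, 138, 146, 155, 155, 155, 155, 156, 156, 156, 155, 155, 155, 155, 156, 156, 156, 156, 156, 156, 157] 123
```

```bash
python3 -m handwheel '[[0,0.0012,0,-0.0006,0],[0,0.0012,0,-0.0006,0],[0,-0.03,0,0.001,0],[0,-0.07,0,0,0],[0,-0.07,0,0,0]]'; python3 arb.py; python3 - <<'E'
from h import *
print(go([487,-286.5,270],-.088))
E
```

```text
clock: 4.6
eef_pos: [531.2, -11.3, 215.5]
orientation: [-3.135, 0.191, 0.002]
ft_force: [0.0, 0.9, -0.1]
grip_width: 0.006
gripper_force: 0.0
bed front edge obs-pred -0.8376410764425373 socket [188.53333333  23.48205128] 195
-0.1 boss [191.5  33.1] padtop [237.9  95.4]
-0.05 boss [191.1  29.2] padtop [237.1  85.2]
0 boss [190.9  25.4] padtop [236.2  74.5]
0.05 boss [190.6  21.6] padtop [235.4  63.1]
0.1 boss [190.4  17.9] padtop [234.7  51.2]
pad peak 76 shaft col [306.   44.2] [146, 146, 145, 141, 137, 134, 136, 141, 145, 148, 149, 150, 151, 151, 151, 152, 153, 152, 150, 148, 146, 146, 147, 147, 147, 148, 148, 148, 149, 149, 149, 149, 149, 150, 150, 151, 151, 151, 151, 152, 152, 152, 153, 153, 153, 153, 154, 154] 20
[-0.0124, 0.2784, -0.0536, -0.034]
```

```bash
python3 -m handwheel '[[0.2,0,0,-0.05,0],[0.3,0,0.04,-0.054,-0.034],[0.45,-0.004,0.09,-0.054,-0.034],[0.45,-0.006,0.14,-0.054,-0.034],[0.45,-0.01,0.19,-0.054,-0.034],[0.45,-0.012,0.24,-0.054,-0.034],[0.45,-0.012,0.278,-0.054,-0.034],[0.45,-0.012,0.278,-0.054,-0.034],[0.45,-0.012,0.278,-0.054,-0.034]]'; python3 - <<'E'
from h import *
f=grab('wrist');f['img']=cv2.convertScaleAbs(f['img'],alpha=1.4,beta=10); save('w3.png',f)
for z in (66,40,6,0): print(z,proj(f,loc([510,-288],-.088,[-.574*z,0,135.7+.819*z])).round())
print(go([487,-286.5,150],-.088))
E
```

```text
clock: 5.55
eef_pos: [489.2, -287.7, 270.8]
orientation: [3.138, -0.142, 0.002]
ft_force: [-0.3, 0.2, -0.5]
grip_width: 0.451
gripper_force: 0.0
66 [274. 232.]
40 [275. 210.]
6 [275. 185.]
0 [275. 180.]
[-0.0024, 0.0, 0.1208, -0.0005]
```

View pics/w3.png

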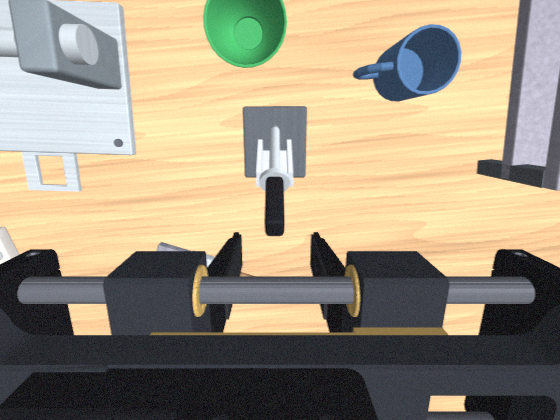

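The handle is at column 274, with its end at row 234 and the collar at row 180. That matches the prediction, so I'll descend and grip.

```bash
python3 -m handwheel '[[0.45,-0.001,0,0.04,0],[0.45,-0.002,0,0.08,0],[0.45,-0.002,0,0.11,0],[0.45,-0.002,0,0.12,0],[0.3,-0.002,0,0.12,0],[0.1,-0.002,0,0.12,0],[0.1,-0.002,0,0.12,0],[0.1,-0.002,0,0.12,0],[0.1,-0.002,0,0.12,0],[0.1,-0.002,0,0.12,0]]'
```

```text
clock: 6.6
eef_pos: [487.7, -286.8, 153.0]
orientation: [3.137, -0.139, 0.005]
ft_force: [0.1, 2.8, 6.8]
grip_width: 0.19
gripper_force: 30.0
```

```bash
python3 -m handwheel '[[0.1,0,0,-0.03,0],[0.1,0,0,-0.07,0],[0.1,0,0,-0.11,0],[0.1,0,0,-0.12,0],[0.1,0,0,-0.12,0]]'; python3 - <<'E'
from h import *
import pickle
f=grab('wrist');pickle.dump(f,open('w4.pkl','wb'));s=robot.state();print(s['eef_pos'],s['ft_force'],s['ft_torque'])
f['img']=cv2.convertScaleAbs(f['img'],alpha=1.4,beta=10); save('w4.png',f)
p=np.array(s['eef_pos']); print('tip pred',proj(f,p+R.from_rotvec([0,0,-.088]).apply([76.2,0,-111.5])).round())
for q in ([-112.5,0,40],): print('hole',loc(FX,FT,q),proj(f,loc(FX,FT,q)).round())
p=loc(FX,FT,[-112-76.2,0,0]); print(p); print(go([p[0],p[1],215],FT))
E
```

```text
clock: 7.1
eef_pos: [487.1, -286.9, 272.5]
orientation: [3.136, -0.139, 0.005]
ft_force: [0.5, 0.9, -2.1]
grip_width: 0.186
gripper_force: 30.0
[ 486.20421604 -286.23971756  269.85476897] [-0.6361641   0.42114365 -2.73359485] [0.08740607 0.08554782 0.06154721]
tip pred [275. 127.]
hole [534.15684916  17.15845843  40.        ] [ 52. 169.]
[459.03341344  26.48366113   0.        ]
[-0.0546, -0.3091, 0.0549, 0.0352]
```

View pics/w4.png

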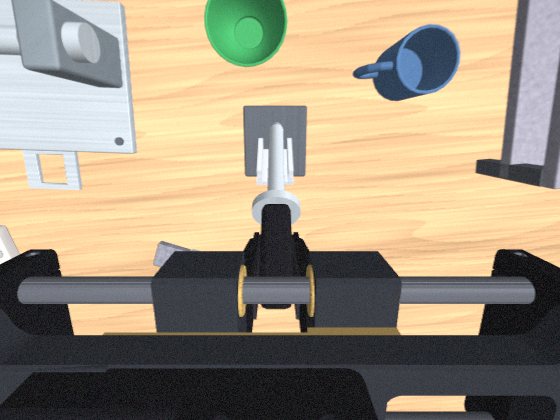

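The hook is held at its leaning angle with the shank end at (276,124). The tray hole centre at (55,168) agrees with the prediction of (52,169). I'll move over it.

```bash
python3 -m handwheel '[[0.1,-0.01,-0.04,0,0.035],[0.1,-0.02,-0.08,0,0.035],[0.1,-0.025,-0.125,0,0.035],[0.1,-0.03,-0.17,0,0.035],[0.1,-0.04,-0.215,0,0.035],[0.1,-0.05,-0.26,0,0.035],[0.1,-0.0546,-0.309,0.01,0.035],[0.1,-0.0546,-0.309,0.055,0.035],[0.1,-0.0546,-0.309,0.055,0.035],[0.1,-0.0546,-0.309,0.055,0.035]]'; python3 - <<'E'
from h import *
import pickle
f=grab('wrist');pickle.dump(f,open('w5.pkl','wb'));s=robot.state()
f['img']=cv2.convertScaleAbs(f['img'],alpha=1.4,beta=10); save('w5.png',f)
p=np.array(s['eef_pos']); print(p,'tip pred',proj(f,p+R.from_rotvec([0,0,FT]).apply([76.2,0,-111.5])).round())
print('hole',proj(f,loc(FX,FT,[-112.5,0,40])).round(),[proj(f,loc(FX,FT,[x,y,40])).round() for x in (-92.5,-132.5) for y in (18,-18)])
p=loc(FX,FT,[-112-76.2,0,0]);print(go([p[0],p[1],131],FT))
E
```

```text
clock: 8.15
eef_pos: [457.4, 26.2, 212.6]
orientation: [3.135, -0.194, -0.01]
ft_force: [0.7, 0.6, -1.6]
grip_width: 0.188
gripper_force: 30.0
[459.03843544  25.67416018 215.06571744] tip pred [276. 122.]
hole [276. 124.] [array([259., 105.]), array([292., 105.]), array([260., 142.]), array([291., 142.])]
[0.0001, -0.0008, 0.0841, -0.0009]
```

View pics/w5.png

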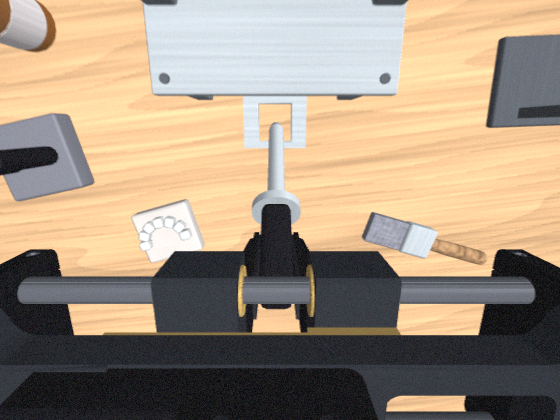

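The shank end (276,123) sits over the hole, which spans (259–291, 103–141). Inserting.

```bash
python3 -m handwheel '[[0.1,0,-0.001,0.03,0],[0.1,0,-0.001,0.055,0],[0.1,0,-0.001,0.075,0],[0.1,0,-0.001,0.084,0],[0.1,0,-0.001,0.084,0],[0.1,0,-0.001,0.084,0]]'
```

```text
clock: 8.8
eef_pos: [460.8, 26.7, 133.5]
orientation: [-3.136, 0.195, -0.004]
ft_force: [0.9, -0.2, -1.6]
grip_width: 0.191
gripper_force: 30.0
```

```bash
python3 -m handwheel '[[0.1,-0.01,0,0,0],[0.1,-0.018,0,0,0],[0.1,-0.026,0,0,0],[0.1,-0.034,0,0,0],[0.1,-0.042,0,0,0],[0.1,-0.05,0,0,0],[0.1,-0.058,0,0,0],[0.1,-0.066,0,0,0],[0.1,-0.074,0,0,0],[0.1,-0.082,0,0,0],[0.1,-0.09,0,0,0],[0.1,-0.094,0,0,0],[0.1,-0.094,0,0,0]]'; python3 - <<'E'
from h import *
f=grab('wrist');s=robot.state()
f['img']=cv2.convertScaleAbs(f['img'],alpha=1.4,beta=10); save('w6.png',f)
p=np.array(s['eef_pos']); print(s['ft_torque'],'tip pred',proj(f,p+R.from_rotvec([0,0,FT]).apply([76.2,0,-111.5])).round())
for o in (70,80,90): print(o,[proj(f,loc(FX,FT,[-135-o,y,40])).round() for y in (35,-35)],[proj(f,loc(FX,FT,[-75-o,y,40])).round() for y in (65,-65)])
E
```

```text
clock: 10.1
eef_pos: [365.1, 38.9, 131.2]
orientation: [3.136, -0.193, -0.002]
ft_force: [-0.6, 1.2, -1.8]
grip_width: 0.189
gripper_force: 30.0
[0.12256406 0.04440118 0.02954131] tip pred [276. 125.]
70 [array([236., 123.]), array([318., 123.])] [array([196.,  45.]), array([358.,  45.])]
80 [array([237., 135.]), array([318., 135.])] [array([197.,  59.]), array([357.,  58.])]
90 [array([237., 147.]), array([317., 146.])] [array([198.,  72.]), array([356.,  72.])]
```

View pics/w6.png

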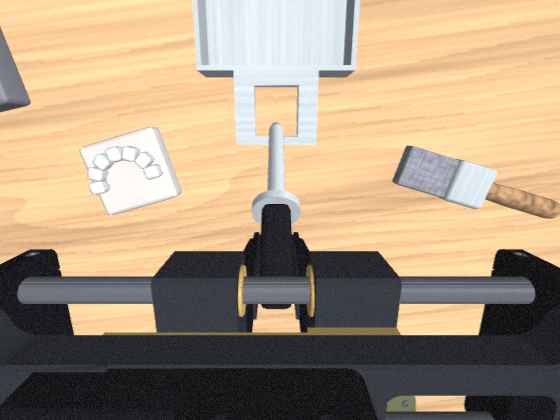

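The tongue front is at row 145, so the tray is out about 87–88 mm. I'll pull on to the stop.

```bash
python3 -m handwheel '[[0.1,-0.002,0,0,0],[0.1,-0.004,0,0,0],[0.1,-0.006,0,0,0],[0.1,-0.006,0,0,0]]'
```

```text
clock: 10.55
eef_pos: [361.9, 39.4, 132.2]
orientation: [3.135, -0.194, 0.008]
ft_force: [5.3, -0.8, -4.6]
grip_width: 0.184
gripper_force: 30.0
```

The force rise shows it reached the stop. Now I move back, lift and check.

```bash
python3 -m handwheel '[[0.1,0.008,0,0,0],[0.1,0.017,0,0,0],[0.1,0.018,0,0,0],[0.1,0.018,0,0,0],[0.1,0.018,0,-0.03,0],[0.1,0.018,0,-0.07,0],[0.1,0.018,0,-0.11,0],[0.1,0.018,0,-0.14,0],[0.1,0.018,0,-0.14,0]]'; python3 - <<'E'
from h import *
import pickle
f=grab('wrist');s=robot.state();pickle.dump(f,open('w7.pkl','wb'))
f['img']=cv2.convertScaleAbs(f['img'],alpha=1.4,beta=10); save('w7.png',f)
p=np.array(s['eef_pos']); print(p,'shank end pred',proj(f,p+R.from_rotvec([0,0,FT]).apply([71.2,0,-86.9])).round(),'tip',proj(f,p+R.from_rotvec([0,0,FT]).apply([76.2,0,-111.5])).round(),'collar',proj(f,p+R.from_rotvec([0,0,FT]).apply([22.4,0,-17.3])).round())
for o in (85,90): print(o,[proj(f,loc(FX,FT,[-135-o,y,40])).round() for y in (35,-35)])
p=loc([510,-288],-.088,[-22.4,0,0]); print(go([p[0],p[1],272],-.088),p)
E
```

```text
clock: 11.45
eef_pos: [380.2, 37.3, 276.9]
orientation: [-3.135, 0.193, -0.014]
ft_force: [-0.1, -0.2, -2.0]
grip_width: 0.185
gripper_force: 30.0
[378.96383165  37.37155334 273.63687411] shank end pred [276. 133.] tip [276. 128.] collar [276. 209.]
85 [array([251., 150.]), array([303., 149.])]
90 [array([251., 153.]), array([303., 153.])]
[0.1476, 0.3076, 0.0021, -0.0352] [ 487.68667684 -286.03134318    0.        ]
```

View pics/w7.png

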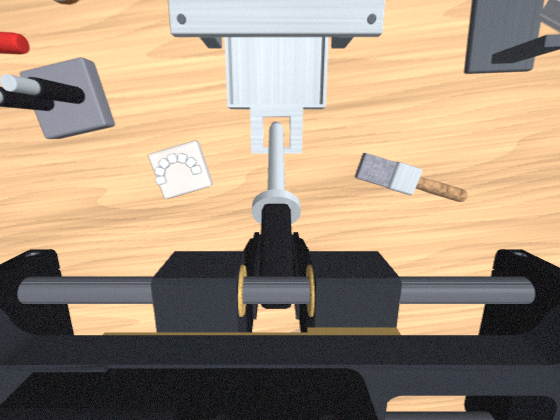

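The tongue front at row 153 matches 90 mm out, and the hook angle is unchanged. I'll return to the rest.

```bash
python3 -m handwheel '[[0.1,0.02,0.04,-0.018,0],[0.1,0.04,0.08,-0.018,-0.035],[0.1,0.06,0.12,-0.018,-0.035],[0.1,0.08,0.16,-0.018,-0.035],[0.1,0.1,0.2,-0.018,-0.035],[0.1,0.12,0.24,-0.018,-0.035],[0.1,0.135,0.28,-0.018,-0.035],[0.1,0.1476,0.308,-0.018,-0.035],[0.1,0.1476,0.308,-0.018,-0.035],[0.1,0.1476,0.308,-0.018,-0.035],[0.1,0.1476,0.308,-0.018,-0.035]]'; python3 - <<'E'
from h import *
import pickle
f=grab('wrist');s=robot.state();w=pickle.load(open('w4.pkl','rb'))
o=np.hstack([f['img'][60:240,200:350],w['img'][60:240,200:350]]); o=cv2.resize(cv2.convertScaleAbs(o,alpha=1.4,beta=10),None,fx=2.6,fy=2.6,interpolation=2); cv2.imwrite('pics/w8.png',o[:,:,::-1])
print(s['eef_pos'],s['orientation'],go([487.7,-286.8,210],-.088),go([487.7,-286.8,153],-.088))
E
```

```text
clock: 12.6
eef_pos: [486.1, -285.2, 287.9]
orientation: [-3.137, 0.137, 0.004]
ft_force: [-0.6, 0.7, -1.5]
grip_width: 0.187
gripper_force: 30.0
[ 486.24157272 -285.12930367  288.61386444] [-3.13746964e+00  1.36782505e-01  2.20339363e-03] [0.0017, 0.0016, 0.0786, 0.0009] [0.0018, 0.0017, 0.1356, 0.0009]
```

View pics/w8.png

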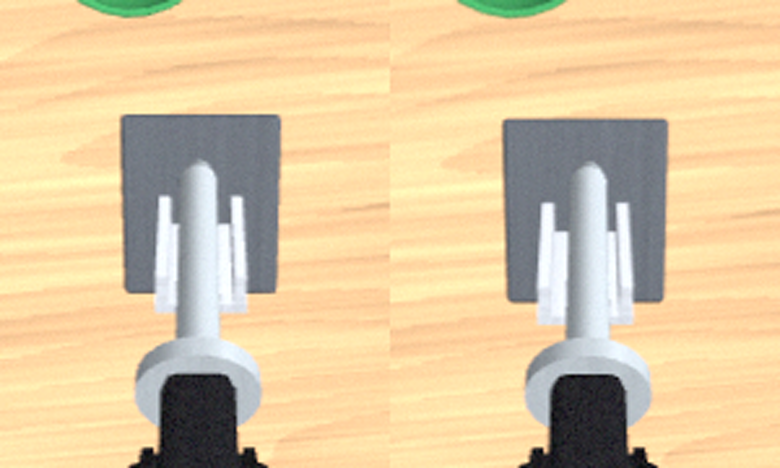

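On the left is now, on the right is just after the original lift. The shank lines up with the channel apart from a shift of about 2 px, which the 1.7 mm y correction takes out. Lowering.

```bash
python3 -m handwheel '[[0.1,0.0018,0.0017,0.03,0.001],[0.1,0.0018,0.0017,0.06,0.001],[0.1,0.0018,0.0017,0.09,0.001],[0.1,0.0018,0.0017,0.11,0.001],[0.1,0.0018,0.0017,0.12,0.001],[0.1,0.0018,0.0017,0.127,0.001],[0.1,0.0018,0.0017,0.132,0.001],[0.1,0.0018,0.0017,0.135,0.001],[0.1,0.0018,0.0017,0.135,0.001],[0.1,0.0018,0.0017,0.135,0.001]]'
```

```text
clock: 13.65
eef_pos: [488.8, -288.6, 155.5]
orientation: [3.138, -0.14, 0.002]
ft_force: [-0.5, -1.0, -2.4]
grip_width: 0.185
gripper_force: 30.0
```

```bash
python3 -m handwheel '[[0.1,0,0,0.001,0],[0.1,0,0,0.002,0],[0.1,0,0,0.003,0],[0.1,0,0,0.003,0]]'
```

```text
clock: 14.05
eef_pos: [488.7, -288.6, 153.9]
orientation: [3.138, -0.14, 0.001]
ft_force: [-3.8, 2.3, 6.7]
grip_width: 0.186
gripper_force: 30.0
```

Seated with the same force as at the pick. Releasing and retreating upward.

```bash
python3 -m handwheel '[[0.25,0,0,0,0],[0.4,0,0,0,0],[0.45,0,0,0,0],[0.45,0,0,0,0],[0.45,0,0,-0.03,0],[0.45,0,0,-0.07,0],[0.45,0,0,-0.11,0],[0.45,-0.03,0,-0.15,0],[0.45,-0.08,0,-0.16,0],[0.45,-0.12,0,-0.16,0],[0.45,-0.12,0,-0.16,0]]'; python3 - <<'E'
from h import *
f=grab('wrist'); g=grab('top'); 
for z in (66,6): print(z,proj(f,loc([510,-288],-.088,[-.574*z,0,135.7+.819*z])).round())
o=np.zeros((400,800,3),np.uint8); a=cv2.resize(f['img'][0:200,100:400],(400,267),interpolation=2);b=cv2.resize(g['img'][110:290,190:450],(400,277),interpolation=2); o[:267,:400]=a;o[:277,400:]=b
cv2.imwrite('pics/w9.png',cv2.convertScaleAbs(o[:280],alpha=1.4)[:,:,::-1])
E
```

```text
clock: 15.15
eef_pos: [366.2, -277.4, 312.7]
orientation: [3.136, -0.144, 0.002]
ft_force: [0.7, 0.4, 0.7]
grip_width: 0.454
gripper_force: 0.0
66 [273.  92.]
6 [273.  63.]
```

View pics/w9.png

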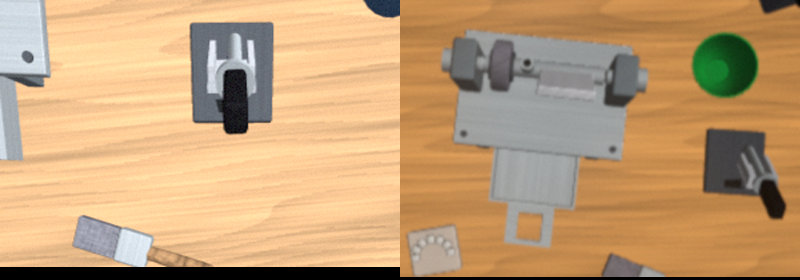

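The last picture shows the hook home in its channel and the tray out. The boss socket at crop (527,66) is nearly on the shaft line. I'll do one numeric check of the boss before handing in.

```bash
python3 - <<'E'
from h import *
import pickle
g=grab('top'); t0=pickle.load(open('top0.pkl','rb'))
def sock(f):
    x=cv2.cvtColor(f['img'],6)[145:168,262:281]; m=(x<55); ys,xs=np.where(m); w=(60.-x[m]); return np.round([(xs*w).sum()/w.sum()+262,(ys*w).sum()/w.sum()+145],2),m.sum()
print(sock(t0),sock(g))
for a in (-.45,-.1,0,.1): print(a,proj(g,loc(FX,FT,[20+40*np.sin(a),22,150+40*np.cos(a)])).round(2))
for o in (85,90): print(o,proj(g,loc(FX,FT,[-135-o,0,40])).round(1))
E
```

```text
(array([267.49, 157.22]), np.int64(31)) (array([267.57, 152.19]), np.int64(26))
-0.45 [272.08 158.98]
-0.1 [272.75 151.88]
0 [272.96 149.85]
0.1 [273.18 147.86]
85 [273.1 266.3]
90 [272.8 268.5]
```

```bash
python3 - <<'E'
from h import *
import pickle
g=grab('top'); t0=pickle.load(open('top0.pkl','rb'))
for n,f in (('t0',t0),('now',g)):
    x=cv2.cvtColor(f['img'],6); print(n); print(x[143:164,262:284])
    # bed/pillar refs: shaft profile on column 300..
    print('shaft',x[135:170,288].tolist(),x[135:170,312].tolist())
print('axis pred',proj(g,loc(FX,FT,[20,22,150])),proj(g,loc(FX,FT,[20,-10,150])),proj(g,loc(FX,FT,[20,-62,150])))
for a in (-.1,0,.1):
    p=a-.436; print(a,proj(g,loc(FX,FT,[20+95*np.sin(p)-6*np.cos(p),-30,150+95*np.cos(p)+6*np.sin(p)])), proj(g,loc(FX,FT,[20+95*np.sin(p)+6*np.cos(p),-30,150+95*np.cos(p)-6*np.sin(p)])))
c=int(proj(g,loc(FX,FT,[-20,-30,236]))[0]); print(c,cv2.cvtColor(g['img'],6)[150:185,c].tolist())
E
```

```text
t0
[[ 64  67  86 102 110 109 109 108 108 110 108 110 108 109 108 109 108 109
  109 109 108 108]
 [ 60  53  66  93 107 110 110 109 109 110 108 109 109 109 109 109 108 109
  108 108 109 108]
 [ 56  49  57  88 107 110 110 110 110 110 111 110 109 109 108 109 109 108
  107 109 108 108]
 [ 56  50  57  87 104 110 109 110 110 110 110 111 111 109 110 109 109 108
  109 108 109 108]
 [ 55  50  62  86 101 106 106 106 107 107 108 109 108 108 110 109 110 110
  109 111 110 110]
 [ 54  54  71  87  94  97  99  99  99 102 103 102 103 102 105 106 106 108
  109 108 110 109]
 [ 53  59  82  93  97  97  96  96  95  96  94  96  95  96  97 100  99  99
  102 102 103 104]
 [ 53  63  90 100 102 100 100 101  98  98  96  98  97  96  97  97  96  96
   96  95  94  96]
 [ 55  65  93 103 103 103 102  98  93  90  91  94  96  99 101 101 101 100
   99  99  98  98]
 [ 53  68  94 103 104 103  99  91  79  75  81  88  93  98 101 104 104 103
  104 103 101 102]
 [ 54  69  90  99 100 100  91  77  66  69  78  86  94  98 100 104 104 104
  104 104 103 104]
 [ 53  67  86  93  94  93  81  66  65  73  82  91  94  97  99 100 102 102

[... 3245 characters left out ...]
 98, 98, 102, 105, 106, 104, 100, 99, 98, 98, 98, 98, 98, 96, 98, 101, 110, 123, 122, 120] [90, 91, 96, 107, 110, 111, 111, 109, 110, 110, 109, 109, 110, 110, 110, 110, 110, 104, 97, 100, 106, 109, 107, 102, 98, 98, 99, 99, 99, 99, 99, 100, 103, 112, 123]
axis pred [273.47436161 153.71128806] [288.92555883 155.3000463 ] [314.09019546 157.88758195]
-0.1 [297.1970109  177.12993265] [297.8944712  171.14852435]
0 [297.74759926 172.42101263] [298.46377671 166.15398942]
0.1 [298.31399069 167.47749994] [299.03937973 161.0062236 ]
298 [104, 95, 95, 103, 107, 108, 105, 100, 98, 98, 97, 98, 98, 97, 100, 100, 102, 116, 127, 125, 121, 119, 114, 110, 112, 113, 112, 113, 113, 116, 115, 115, 115, 113, 114]
```

The socket is at row 150.5 against about 150.35 predicted for upright, so the boss is within about 0.01 rad. Handing in.

```bash
python3 -c "
from workcell import robot
print(robot.finish_job())"
```

```text
the job is handed in; nothing more can be done
None
```

The job is handed in, with no verdict returned: the boss is upright to about 0.01–0.02 rad by camera, the tray was drawn with the hook to its 90 mm stop, the hook is back in its rest, and the bottle, model and bowl were not touched.

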